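# Put the polarising microscope's accessories back in their tray

## Task

Put the microscope's four loose accessories (the objective, the compensator slider, the round polariser and the square filter) away in the aluminium tray, each in the nest shaped for it: the objective standing upright in the small round cup, the other three lying flat inside the lips of their nests, window up. These are optics, so set them down rather than drop them, and leave the eyepiece and the stage micrometer where they are on the bench.

Things in the scene. Friction and masses are not known exactly. Their poses are not given: they have to be found in the camera images.
- objective: Microscope objective, 140 g, steel, standing nose up on the bench: a 24 mm diameter, 5 mm high dark thread at the foot, then a plain cylindrical barrel 30 mm in diameter from 5 to 44 mm height, then a nose tapering to 15 mm at 56 mm height. Origin at the centre of its foot, z up along its axis.
- slider: Compensator slider, 60 g, lying flat on the bench: a dark steel bar 20 mm wide and 8 mm thick with one small round window, and a black plastic end stop (10 mm long, 26 mm wide, 10 mm high) at its +x end; 84 mm long overall. Origin at the centre of its underside, x along its length, z up (window side).
- polariser: Polariser in a round mount, 70 g, lying flat: a black disc 50 mm in diameter and 14 mm thick with a knurled rim and a large grey glass round window in a steel ring. Origin at the centre of its underside, z up.
- filter: Filter in a square frame, 60 g, lying flat: aluminium frame 50 x 50 mm, 8 mm thick, with a square dark-edged glass window. Origin at the centre of its underside, x and y along its sides, z up.
- nest_objective: Fixed nest for the objective: a white plate 112 (x) by 80 (y) mm, 4 mm thick, with a grey round cup on it, 46 mm inside diameter, lips 12 mm high and 3 mm thick, 30 mm wide finger gaps at +x and -x. The four nests stand side by side in any order, 82 mm apart along y, all heading alike. Origin: centre of the plate's underside, 5 mm above the bench; the accessory rests 4 mm above the origin; z up.
- nest_slider: Fixed nest for the slider: plate and origin as nest_objective, with a rectangle of grey lips 7 mm high and 3 mm thick, 100 mm (x) by 38 mm (y) inside; each long side has a 56 mm wide finger gap at its middle. The slider lies along x, either way round.
- nest_polariser: Fixed nest for the polariser: plate and origin as nest_objective, with a round of grey lips 7 mm high and 3 mm thick, 66 mm inside diameter, and 40 mm wide finger gaps at +x and -x. The fixed aluminium tray that holds the nests is 124 mm (nest x) by 340 mm (nest y), its walls 20 mm high and 5 mm thick.
- nest_filter: Fixed nest for the filter: plate and origin as nest_objective, with four grey L-shaped corner lips 7 mm high and 3 mm thick bounding a square of 66 x 66 mm inside, sides along x and y, and a finger gap 36 mm wide at the middle of every side. The filter lies square to it, any way round.
- eyepiece: Look-alike that stays: an eyepiece, 110 g, standing on the bench, a steel tube 30 mm in diameter to 26 mm height, under a black head 40 mm in diameter with a rubber rim, 52 mm high in all. Origin at the centre of its foot, z up.
- micrometer: Look-alike that stays: a stage micrometer, 30 g, a thin flat aluminium slide 76 x 26 mm, 4 mm thick, with a small round window at its middle and no end stop. Origin at the centre of its underside, x along its length, z up.
Things that resemble listed ones, but are neither listed nor needed, are in the scene too. Leave any purple look-alike of the filter alone.

How it is judged (in metres and radians):
At the end, for the whole second after the job is handed in: All four rest in their own nests: within 14 mm of the nest's centre, on its floor (within 3 mm), objective upright within 0.12 rad, the others flat within 0.06 rad, slider along and filter square to the nest within 0.25 rad; at rest; eyepiece and stage micrometer not moved over 25 mm (horizontal distance between objective and nest_objective below 0.014 m and z of objective in the frame of nest_objective between 0.001 and 0.007 m and angle between objective's own z axis and vertical below 0.12 rad and linear speed of each of objective, slider, polariser, filter below 0.02 m/s and angular speed of each of objective, slider, polariser, filter below 0.2 rad/s and horizontal distance between slider and nest_slider below 0.014 m and z of slider in the frame of nest_slider between 0.001 and 0.007 m and angle between each of slider, polariser, filter's own z axis and vertical below 0.06 rad and horizontal distance between polariser and nest_polariser below 0.014 m and z of polariser in the frame of nest_polariser between 0.001 and 0.007 m and horizontal distance between filter and nest_filter below 0.014 m and z of filter in the frame of nest_filter between 0.001 and 0.007 m and angle between the x axis of slider and the x axis of nest_slider, either way round below 0.25 rad and (angle between the x axis of filter and the x axis of nest_filter, either way round below 0.25 rad or angle between the x axis of filter and the y axis of nest_filter, either way round below 0.25 rad)); the robot touches nothing.
It fails at once if one of the four accessories is dropped (falls freely, faster than 0.5 m/s) ((contact force between objective and anything else below 0.05 N and linear speed of objective above 0.5 m/s) or (contact force between slider and anything else below 0.05 N and linear speed of slider above 0.5 m/s) or (contact force between polariser and anything else below 0.05 N and linear speed of polariser above 0.5 m/s) or (contact force between filter and anything else below 0.05 N and linear speed of filter above 0.5 m/s)).
It fails at once if the eyepiece is moved more than 25 mm or tipped (distance of eyepiece from where it was at the start of the episode above 0.025 m or angle between eyepiece's own z axis and vertical above 0.5 rad).
It fails at once if the stage micrometer is moved more than 25 mm or tipped (distance of micrometer from where it was at the start of the episode above 0.025 m or angle between micrometer's own z axis and vertical above 0.5 rad).
It also fails if it takes over 106 s, if anything falls off the work surface, if the arm or the gripper's body presses on something with over 40 N, if the wrist force passes 120 N, or if a joint passes its speed limit or range.

## Robot

A 6-joint arm with a two-finger parallel gripper is mounted at the origin on the work surface. World frame = base frame: x ahead of the robot, y to its left, z up, the work surface at z = 0. Lengths are in mm, angles in rad, forces in N, time in s.
With the tool pointing down it reaches from about 275 to 750 mm from the base axis. Payload 10.2 kg.
Tool frame: the origin (TCP) lies at the very end of the fingers, on their centre line; the grasp point (between the pads) lies 19 mm behind it; z points along the fingers, y is the line along which they close (so a half turn about z gives the same grasp; the last joint's range is limited). The gripper opens to 85 mm and grips with 20 to 120 N. Pads are 22 mm wide; open, the fingers measure 114 mm over their backs; the gripper's body (76 mm by 85 mm) begins 54 mm behind the grasp point. The pads swing forward as they close: fully open they stand 13 mm farther back than shut.
Start: joints at [1.084, 0.313, 1.498, -0, 1.331, -0.223], TCP at [136.907, 506.841, 231.294] pointing down, gripper open.
Joint ranges: [-2.94, 2.94], [-0.97, 2.17], [0.19, 2.56], [-1.23, 4.37], [0.02, 3.11], [-2.88, 2.88]. Speed limits (rad/s): [2.39, 2.39, 3.01, 3.14, 3.14, 3.14].

## Interface

Orientations are given as a unit quaternion [w, x, y, z].
In Python, from rig import ctrl gives the robot as it stands.
- The arm moves only by the tool step_arm, never from a script. Its argument "increments" is a list of rows, each a list of 3 entries, a list of its own where there are three numbers: the shift along the tool's x, y, z in cm, then the turn, a rotation vector about the tool's x, y, z in degrees, then the opening in per cent of the stroke, from 0 (shut) to 100 (fully open). A call has 1 to 8 rows; each row is the pose to reach, as a shift and turn from the pose commanded when the call began, along the tool's axes at that moment; what a row does not reach only later rows make up. A row lasts 1/8 s, in which the tool goes at most 62.5 mm and 10.7 degrees, less where a joint would pass 70% of its speed; a pose out of reach is approached as far as the arm can. A call with a gripper value outside its range is refused whole. The fingers move at their own pace and stop on an object; "squeeze" is the grip in N (left out, the last holds). Time passes only in rows, so rows that repeat a pose let the fingers close. It gives the time, the measured TCP pose, the force, the opening and the grip force at its end, in the units of the state.
- ctrl.sense(): the state, without advancing time (a new reading comes with each control period).
- ctrl.capture(name): name is "scene" or "side" or "wrist"; returns a dict with "img" (480x640x3 uint8, red, green, blue), "fx", "fy", "cx", "cy" (pixels), "k1" (the pictures are not rectified: a ray, as slopes to the right and down, at radius r is drawn at 1 + k1 r^2 times it, then the intrinsics apply), "extrinsics" (4x4, takes a point from camera to world coordinates). Camera axes: x right, y down, z forward; pixel columns grow to the right and rows downward; lengths in mm; the calibration is good to about 2 mm. A picture is of the moment at which its call begins. There is no depth.
- ctrl.finish_job(): hands the job in; it is judged then, once.
The state is a dict: "time_s": time; "joints": joint angles; "dq": joint speeds; "tau": joint torques, N m; "eef_pos": TCP position; "ee_rot": TCP orientation; "force": force on the tool from outside, world axes, zero at the start; "wrist_torque": the same for the moment, N m; "grip_width": opening from 0.0 (shut) to 1.0 (fully open); "grip_force": force on a finger pad.
Only numpy, scipy, OpenCV 4.12 (cv2) and the standard library are available. Lean on these libraries where they do the work, as an engineer would, in place of code of your own. Each camera call takes 0.05 s, during which the arm holds its last target. There are 200 camera calls.

## Working session

There is one attempt and no reset: what is moved stays moved. The work goes in short steps, Python scripts to look and compute and a tool call to move; the robot and the scene stay as the last step left them, time stands still between calls to the robot, and variables do not carry over. Pictures are saved under pics/ and viewed, at most 14 in all, crops included, and the job is handed in when it is done.

Besides the shell and the picture viewer there is one more tool, called after ">>>" as name(argument=value, ...), one argument or row to a line, values as JSON. step_arm: Moves the arm, as the interface text tells. Its arguments: {"type":"object","properties":{"increments":{"type":"array"},"squeeze":{"type":"number"}},"required":["increments"]}

```bash
mkdir -p pics; ls; python3 - <<'E'
from rig import ctrl
import cv2,numpy as np
for n in ["scene","side"]:
    c=ctrl.capture(n); cv2.imwrite(f"pics/{n}0.png",c["img"][:,:,::-1]); np.save(f"{n}0.npy",c,allow_pickle=True)
    print(n,c["fx"],c["fy"],c["cx"],c["cy"],c["k1"],np.round(c["extrinsics"],3).tolist())
s=ctrl.sense();print(s)
E
```

```text
pics
scene 596.8047955740632 596.8047955740632 323.23868475050216 249.14812957792267 0.002886525721725238 [[0.078, 0.658, -0.749, 1420.888], [0.997, -0.042, 0.067, -64.682], [0.013, -0.751, -0.66, 870.237], [0.0, 0.0, 0.0, 1.0]]
side 560.2726188615171 560.2726188615171 316.9334206383147 242.55642379322134 -0.019070112579467433 [[0.866, -0.261, 0.426, -13.772], [-0.499, -0.421, 0.757, -892.604], [-0.018, -0.869, -0.495, 627.074], [0.0, 0.0, 0.0, 1.0]]
{'time_s': 0.1, 'joints': array([ 1.08360576e+00,  3.13417438e-01,  1.49832281e+00,  2.91328489e-05,
        1.33095584e+00, -2.23386369e-01]), 'dq': array([-0.00179246, -0.00082182, -0.00224026, -0.00078075,  0.00162204,
       -0.00128567]), 'tau': array([ 4.31004315e-03, -4.12896824e+01, -2.60138941e+01, -8.43351245e-05,
        3.05855210e-03, -1.21796145e-05]), 'eef_pos': array([136.79706208, 506.65514029, 230.79473979]), 'ee_rot': array([-2.05183624e-04,  1.31523375e-01,  9.91312916e-01, -5.12335807e-04]), 'force': array([-0.48786783, -0.17880365, -0.62314469]), 'wrist_torque': array([ 0.0105406 , -0.04490283,  0.01761454]), 'grip_force': 0.0, 'grip_width': 0.9997919224862692}
```

View pics/scene0.png

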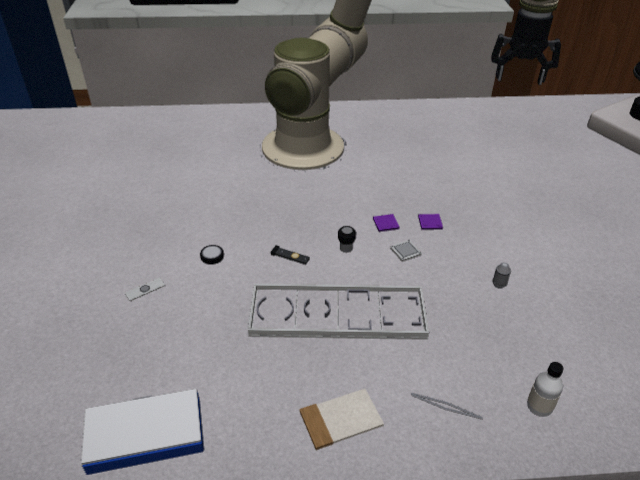

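View pics/side0.png

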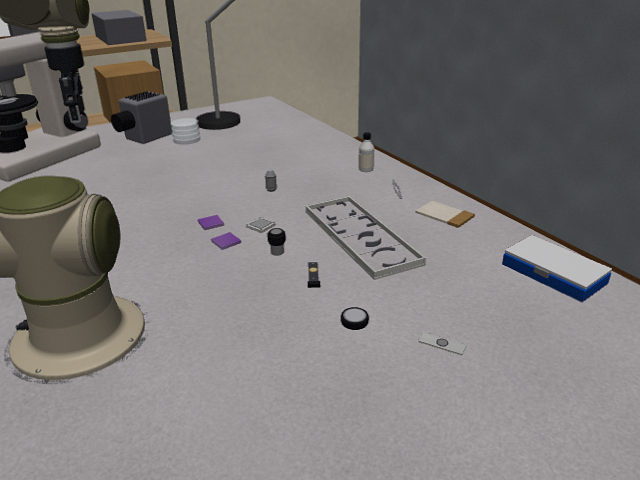

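The scene view shows the polariser at (212,254), slider (290,255), eyepiece (347,237), filter (405,250), objective (502,275), micrometer (146,289) and purple look-alikes (386,222) and (430,221). The tray spans x 250–427 px, with nests in the order polariser, objective, slider, filter from left to right. The side view agrees with this.

```bash
cat > h.py <<'E'
import numpy as np,cv2
from scipy.spatial.transform import Rotation as R
def ray(c,uv):
    uv=np.atleast_2d(np.float64(uv)); d=(uv-[c["cx"],c["cy"]])/[c["fx"],c["fy"]]
    u=d.copy()
    for _ in range(10): u=d/(1+c["k1"]*(u**2).sum(1,keepdims=True))
    E=np.array(c["extrinsics"]); return E[:3,3],np.c_[u,np.ones(len(u))]@E[:3,:3].T
def plane(c,uv,z):
    o,d=ray(c,uv); return o+d*((z-o[2])/d[:,2])[:,None]
def proj(c,P):
    E=np.array(c["extrinsics"]); p=(np.atleast_2d(P)-E[:3,3])@E[:3,:3]; u=p[:,:2]/p[:,2:]
    u=u*(1+c["k1"]*(u**2).sum(1,keepdims=True)); return u*[c["fx"],c["fy"]]+[c["cx"],c["cy"]]
def topdown(c,x0,x1,y0,y1,z,s=0.5):
    # orthographic look at plane z; rows: x decreasing downward?? row=x up, col=y ; s mm per px
    xs=np.arange(x1,x0,-s); ys=np.arange(y1,y0,-s)
    Y,X=np.meshgrid(ys,xs); P=np.c_[X.ravel(),Y.ravel(),np.full(X.size,z)]
    m=proj(c,P).astype(np.float32).reshape(*X.shape,2)
    return cv2.remap(c["img"],m[...,0].copy(),m[...,1].copy(),cv2.INTER_CUBIC)
E
python3 - <<'E'
from h import *
for n in ["scene","side"]:
    c=np.load(n+"0.npy",allow_pickle=True).item()
    t=topdown(c,250,650,-350,350,0 if n=="scene" else 0,0.9)
    cv2.imwrite(f"pics/td_{n}.png",t[:,:,::-1]); print(t.shape)
c=np.load("scene0.npy",allow_pickle=True).item()
for k,uv,z in [("pol",(212,251),14),("sl",(290,255),8),("eye",(347,249),0),("fil",(405,250),8),("obj",(502,285),0),("mic",(146,289),4)]: print(k,plane(c,uv,z).round())
print(plane(c,[(250,335),(427,337),(425,287),(254,286)],25).round())
E
```

```text
(445, 778, 3)
(445, 778, 3)
pol [[ 440. -218.   14.]]
sl [[457. -50.   8.]]
eye [[436.  76.   0.]]
fil [[457. 202.   8.]]
obj [[570. 386.   0.]]
mic [[ 538. -346.    4.]]
[[ 692. -132.   25.]
 [ 719.  193.   25.]
 [ 590.  216.   25.]
 [ 564. -126.   25.]]
```

View pics/td_scene.png

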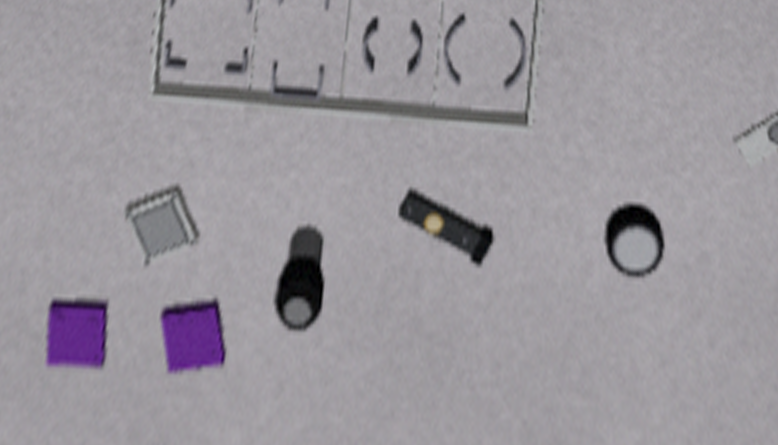

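The rectified top view shows the filter at upper left (163,225), the slider at (440,225) with its stop to the lower right, the polariser at (634,240), and the tray's near wall running from (155,92) to (530,120).

I'll work out the rough tray pose, then use the wrist camera to refine.

```bash
cat >> h.py <<'E'
def go(s,x,y,z,a=None):
    "target TCP in mm, tool-y angle deg (mod 180) -> shift cm, turn deg"
    q=s["ee_rot"]; M=R.from_quat([q[1],q[2],q[3],q[0]])
    d=M.inv().apply(np.array([x,y,z])-s["eef_pos"])/10
    ty=M.as_matrix()[:,1]; cur=np.degrees(np.arctan2(ty[1],ty[0]))
    tx,tz=M.as_matrix()[:,0],M.as_matrix()[:,2]
    turn=0 if a is None else -((a-cur+90)%180-90)
    rv=M.inv().apply(np.cross(tz,[0,0,-1]))*57.3
    print("shift",d.round(2),"turn_z",round(turn,1),"tilt fix",rv.round(2),"cur a",round(cur,1),"j6",s["joints"][5].round(2),"pos",s["eef_pos"].round(1),"t",round(s["time_s"],2))
E
python3 - <<'E'
from h import *
from rig import ctrl
c=ctrl.capture("wrist"); s=ctrl.sense()
q=s["ee_rot"];M=R.from_quat([q[1],q[2],q[3],q[0]]).as_matrix()
E=np.array(c["extrinsics"])
print(c["fx"],c["k1"],((E[:3,3]-s["eef_pos"])@M).round(1),(M.T@E[:3,:3]).round(2).tolist())
go(s,570,386,200)
for n in ["scene","side"]:
    c=np.load(n+"0.npy",allow_pickle=True).item()
    hsv=cv2.cvtColor(c["img"],cv2.COLOR_RGB2HSV); 
    m=((hsv[...,2]<95)).astype(np.uint8)
    k,l,st,ce=cv2.connectedComponentsWithStats(m)
    for i in range(1,k):
        if 20<st[i,4]<900: print(n,st[i].tolist(),ce[i].round(1).tolist())
E
```

```text
380.74286639797816 -0.07412172155571996 [  71.3   -0.  -141.9] [[-0.0, -0.96, -0.28], [1.0, 0.0, -0.0], [0.0, -0.28, 0.96]]
shift [-44.97  -0.35   3.08] turn_z 0 tilt fix [-0.05 -0.01  0.  ] cur a 74.9 j6 -0.22 pos [136.8 506.7 230.9] t 0.15
scene [62, 0, 14, 13, 100] [67.3, 4.2]
scene [129, 0, 110, 5, 483] [180.7, 1.8]
scene [630, 96, 10, 25, 174] [635.5, 108.6]
scene [587, 115, 53, 40, 673] [614.7, 135.1]
scene [265, 151, 78, 18, 110] [305.4, 163.4]
scene [373, 217, 26, 15, 54] [384.4, 227.4]
scene [338, 226, 18, 27, 334] [346.2, 239.1]
scene [421, 226, 22, 4, 37] [429.9, 228.2]
scene [200, 245, 24, 20, 204] [211.9, 256.5]
scene [271, 245, 39, 20, 295] [288.8, 254.9]
scene [493, 265, 17, 23, 232] [500.1, 278.3]
scene [256, 286, 23, 4, 52] [267.0, 287.2]
scene [317, 287, 22, 3, 32] [327.8, 288.3]
scene [349, 290, 19, 3, 51] [357.7, 291.0]
scene [408, 297, 10, 8, 29] [413.1, 298.8]
scene [304, 300, 6, 17, 39] [306.4, 308.1]
scene [325, 310, 5, 8, 21] [326.9, 313.5]
scene [285, 312, 8, 9, 22] [288.5, 316.3]
scene [412, 323, 9, 3, 24] [416.1, 323.9]
scene [249, 331, 36, 5, 88] [267.0, 
[... 670 characters left out ...]
 6, 22] [352.2, 213.1]
side [447, 215, 28, 13, 62] [459.5, 222.2]
side [327, 216, 9, 5, 23] [330.9, 218.1]
side [198, 221, 25, 9, 49] [210.8, 226.0]
side [331, 227, 15, 7, 30] [339.5, 231.1]
side [267, 228, 19, 28, 358] [276.4, 241.6]
side [358, 231, 15, 9, 65] [365.2, 234.1]
side [366, 239, 15, 8, 71] [372.7, 243.3]
side [212, 240, 29, 9, 55] [227.1, 244.3]
side [372, 247, 23, 9, 63] [383.4, 249.5]
side [308, 262, 10, 7, 53] [312.4, 264.6]
side [382, 264, 14, 3, 30] [387.6, 264.8]
side [308, 270, 13, 18, 171] [313.4, 279.9]
side [341, 307, 28, 23, 291] [354.3, 320.8]
side [98, 322, 47, 48, 159] [126.9, 348.6]
side [436, 339, 12, 7, 29] [441.8, 342.1]
side [14, 365, 36, 19, 64] [34.1, 375.7]
```

>>> step_arm(
  increments=[
    [[-45,-0.4,5],[0,0,0],100],
    [[-45,-0.4,5],[0,0,0],100],
    [[-45,-0.4,5],[0,0,0],100],
    [[-45,-0.4,5],[0,0,0],100],
    [[-45,-0.4,5],[0,0,0],100],
    [[-45,-0.4,5],[0,0,0],100],
    [[-45,-0.4,5],[0,0,0],100],
    [[-45,-0.4,5],[0,0,0],100],
  ],
  squeeze=40,
)

```text
time_s: 1.15
eef_pos: [573.0, 383.4, 179.3]
ee_rot: [-0.001, 0.133, 0.991, -0.001]
force: [-0.6, 0.1, 0.5]
grip_width: 1.002
grip_force: 0.0
```

```bash
python3 - <<'E'
from h import *
from rig import ctrl
c=ctrl.capture("wrist"); s=ctrl.sense(); np.save("w1.npy",c,allow_pickle=True)
cv2.imwrite("pics/w1.png",c["img"][:,:,::-1])
go(s,570,386,180)
E
```

```text
shift [ 0.37  0.17 -0.07] turn_z 0 tilt fix [-0.08 -0.06  0.  ] cur a 74.7 j6 -0.88 pos [573.2 383.4 179.3] t 1.2
```

View pics/w1.png

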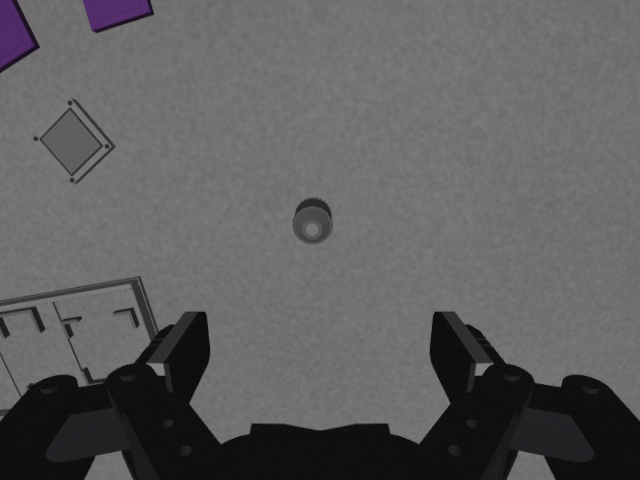

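The wrist view shows the objective's nose at (312,229), the filter window at (71,141) with corner screws at (70,103), (36,139), (72,180) and (107,147), and the tray's corner at (139,278).

```bash
python3 - <<'E'
from h import *
from rig import ctrl
c=np.load("w1.npy",allow_pickle=True).item(); s=ctrl.sense()
n=plane(c,(312,229),56)[0]; b=plane(c,(312,225),44)[0]; print("obj",n,b)
sc=plane(c,[(70,103),(36,139),(72,180),(107,147)],8); print("screws",sc.round(1).tolist(),"mean",sc.mean(0)); d=sc[1]-sc[0]; print(np.degrees(np.arctan2(d[1],d[0])),np.linalg.norm(d))
d=sc[2]-sc[1];print(np.degrees(np.arctan2(d[1],d[0])))
print("win",plane(c,(71,141),8),"tray corner",plane(c,(139,278),25))
print("side obj check",[proj(np.load(k+"0.npy",allow_pickle=True).item(),[[n[0],n[1],56],[n[0],n[1],0]]).round(1).tolist() for k in("scene","side")])
go(s,n[0],n[1],100); go(s,n[0],n[1],18)
E
```

```text
obj [564.79411112 379.91391965  56.        ] [564.56527307 379.7250923   44.        ]
screws [[422.9, 215.7, 8.0], [440.0, 174.8, 8.0], [480.6, 191.6, 8.0], [464.4, 232.4, 8.0]] mean [451.98988128 203.6166462    8.        ]
-67.28079328054025 44.28662475663786
22.449054685643723
win [[450.84522417 204.24836187   8.        ]] tray corner [[573.95198511 224.4449336   25.        ]]
side obj check [[[504.1, 263.8], [498.4, 283.5]], [[270.4, 171.2], [271.6, 190.4]]]
shift [ 0.71 -0.55  7.93] turn_z 0 tilt fix [-0.08 -0.06  0.  ] cur a 74.7 j6 -0.88 pos [573.2 383.4 179.3] t 1.2
shift [ 0.7  -0.53 16.13] turn_z 0 tilt fix [-0.08 -0.06  0.  ] cur a 74.7 j6 -0.88 pos [573.2 383.4 179.3] t 1.2
```

>>> step_arm(
  increments=[
    [[0.7,-0.55,5],[0,0,0],80],
    [[0.7,-0.55,11],[0,0,0],70],
    [[0.7,-0.55,15],[0,0,0],70],
    [[0.7,-0.55,16.3],[0,0,0],70],
    [[0.7,-0.55,16.3],[0,0,0],30],
    [[0.7,-0.55,16.3],[0,0,0],20],
    [[0.7,-0.55,16.3],[0,0,0],20],
    [[0.7,-0.55,16.3],[0,0,0],20],
  ],
  squeeze=40,
)

```text
time_s: 2.2
eef_pos: [563.1, 382.7, 20.5]
ee_rot: [0.002, 0.132, 0.991, 0.001]
force: [-0.5, 0.8, 6.6]
grip_width: 0.339
grip_force: 40.0
```

```bash
python3 - <<'E'
from h import *
c=np.load("scene0.npy",allow_pickle=True).item()
# tray: rectified view at tray wall top z=25 (walls 20 high on... ) and at nest floor, enlarged
t=topdown(c,550,730,-150,240,12,0.5); cv2.imwrite("pics/td_tray.png",t[:,:,::-1]); print(t.shape)
E
```

```text
(360, 780, 3)
```

View pics/td_tray.png

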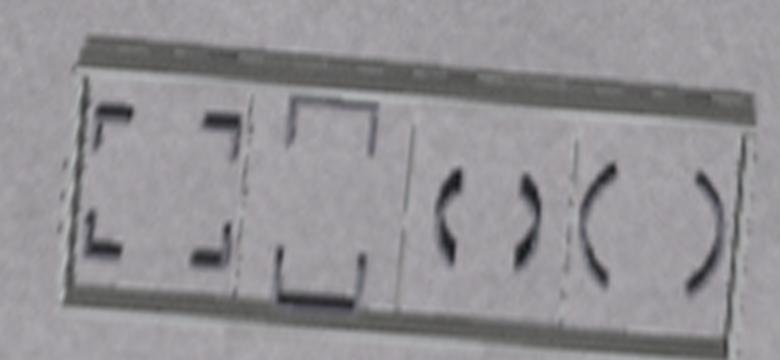

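The tray crop shows the lips clearly. From left to right the nests are filter (162,185), slider (325,201), objective (489,219) and polariser (652,228), with the row heading about 4.7° off world y.

```bash
python3 - <<'E'
from h import *
from rig import ctrl
s=ctrl.sense(); print(s["grip_width"],s["force"]); go(s,615,-4,170,-4.7)
E
```

```text
0.3386009649353428 [-0.47141763  0.75678234  6.56039781]
shift [-15.14 -35.94 -14.99] turn_z 79.6 tilt fix [ 0.14  0.16 -0.  ] cur a 74.9 j6 -0.88 pos [563.1 382.7  20.5] t 2.2
```

>>> step_arm(
  increments=[
    [[0,0,-5],[0,0,0],20],
    [[0,0,-11],[0,0,0],20],
    [[-4,-6,-15],[0,0,10],20],
    [[-7,-12,-15],[0,0,20],20],
    [[-9,-18,-15],[0,0,30],20],
    [[-11,-24,-15],[0,0,40],20],
    [[-13,-30,-15],[0,0,50],20],
    [[-15,-35,-15],[0,0,60],20],
  ],
)

```text
time_s: 3.2
eef_pos: [613.9, 18.8, 169.0]
ee_rot: [0.0, 0.612, 0.791, 0.0]
force: [0.6, 0.0, -1.3]
grip_width: 0.335
grip_force: 39.9
```

>>> step_arm(
  increments=[
    [[0,0,0],[0,0,10],20],
    [[0,0,0],[0,0,20],20],
    [[0,0,0],[0,0,20],20],
  ],
)

```text
time_s: 3.58
eef_pos: [614.1, 20.7, 168.7]
ee_rot: [0.0, 0.737, 0.675, 0.0]
force: [0.4, -0.2, -1.5]
grip_width: 0.337
grip_force: 39.9
```

```bash
python3 - <<'E'
from h import *
from rig import ctrl
c=ctrl.capture("wrist"); s=ctrl.sense(); np.save("w2.npy",c,allow_pickle=True)
cv2.imwrite("pics/w2.png",c["img"][:,:,::-1]); print(s["grip_width"],s["grip_force"])
go(s,615,-4,170,-4.7)
E
```

```text
0.33496068713910476 39.90339517593384
shift [-2.46  0.3  -0.13] turn_z -0.2 tilt fix [ 0.02  0.   -0.  ] cur a -4.9 j6 -0.07 pos [614.1  20.8 168.7] t 3.62
```

View pics/w2.png

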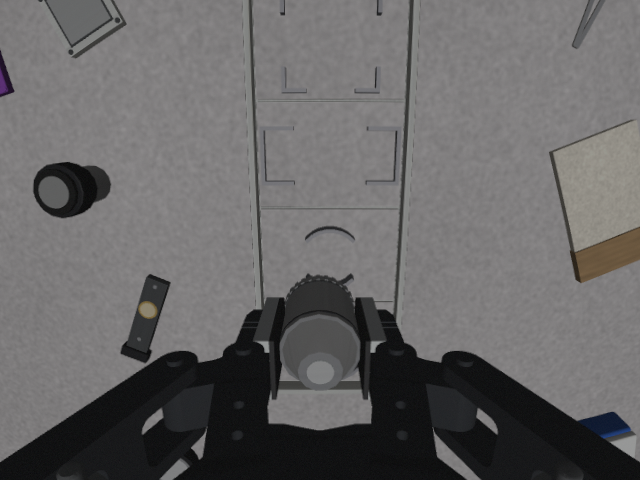

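The wrist view shows the objective held straight at (320,370), the slider nest's lip corners at about (265,128), (397,127), (265,183) and (397,183), plate seams at rows 100 and 208, and the cup's arc apex at (330,227).

```bash
python3 - <<'E'
from h import *
from rig import ctrl
c=np.load("w2.npy",allow_pickle=True).item(); s=ctrl.sense()
p=plane(c,[(264,127),(398,126),(264,184),(398,184)],16);print(p.round(1).tolist(),"slider nest",p.mean(0).round(1))
for d in (p[1]-p[0],p[3]-p[2]): print(np.degrees(np.arctan2(d[1],d[0])),np.linalg.norm(d))
print(np.linalg.norm(p[2]-p[0]))
sm=plane(c,[(260,100),(400,100.5),(264,208),(399,208.5)],9);print(sm.round(1).tolist())
print("seam mids",sm[:2].mean(0),sm[2:].mean(0))
print("cup apex",plane(c,(330,226),21), "arc ends",plane(c,[(305,239),(355,239)],21))
print("nose",plane(c,(320,372),168.7+35).round(1))
E
```

```text
[[580.8, 102.4, 16.0], [680.3, 94.5, 16.0], [575.6, 60.3, 16.0], [678.7, 51.3, 16.0]] slider nest [628.9  77.2  16. ]
-4.54170697928125 99.78601372085645
-4.997241199292307 103.52158343498587
42.428190790187095
[[579.3, 122.5, 9.0], [684.0, 113.1, 9.0], [572.1, 40.5, 9.0], [680.2, 30.6, 9.0]]
seam mids [631.61699309 117.76340825   9.        ] [626.15838177  35.55394189   9.        ]
cup apex [[623.599494    23.85741756  21.        ]] arc ends [[603.12668156  15.11165669  21.        ]
 [642.40558303  11.64813262  21.        ]]
nose [[614.9  18.5 203.7]]
```

```bash
python3 - <<'E'
from h import *
from rig import ctrl
s=ctrl.sense(); go(s,622,-2,32,-5)
E
```

```text
shift [-2.2   0.98 13.67] turn_z 0.1 tilt fix [ 0.02  0.   -0.  ] cur a -4.9 j6 -0.07 pos [614.1  20.8 168.7] t 3.62
```

>>> step_arm(
  increments=[
    [[-2.2,1,3],[0,0,0],20],
    [[-2.2,1,7],[0,0,0],20],
    [[-2.2,1,11],[0,0,0],20],
    [[-2.2,1,12.5],[0,0,0],20],
    [[-2.2,1,13.3],[0,0,0],20],
    [[-2.2,1,13.6],[0,0,0],20],
    [[-2.2,1,13.6],[0,0,0],20],
  ],
)

```text
time_s: 4.5
eef_pos: [622.6, -2.1, 33.2]
ee_rot: [0.001, 0.738, 0.675, 0.0]
force: [0.4, -0.2, -1.3]
grip_width: 0.334
grip_force: 39.9
```

>>> step_arm(
  increments=[
    [[0,0,0.1],[0,0,0],20],
    [[0,0,0.2],[0,0,0],20],
    [[0,0,0.25],[0,0,0],20],
    [[0,0,0.25],[0,0,0],20],
  ],
)

```text
time_s: 5.0
eef_pos: [622.1, -2.0, 29.8]
ee_rot: [-0.0, 0.738, 0.675, 0.0]
force: [-0.1, -0.8, -1.5]
grip_width: 0.336
grip_force: 39.9
```

>>> step_arm(
  increments=[
    [[0,0,0.1],[0,0,0],20],
    [[0,0,0.1],[0,0,0],20],
  ],
)

```text
time_s: 5.25
eef_pos: [622.2, -2.0, 29.6]
ee_rot: [0.0, 0.738, 0.675, 0.0]
force: [-3.0, 0.2, 5.2]
grip_width: 0.337
grip_force: 40.6
```

>>> step_arm(
  increments=[
    [[0,0,0.1],[0,0,0],20],
    [[0,0,0.1],[0,0,0],20],
  ],
)

```text
time_s: 5.5
eef_pos: [622.2, -2.0, 29.5]
ee_rot: [0.0, 0.738, 0.675, 0.0]
force: [-5.8, 0.9, 12.4]
grip_width: 0.334
grip_force: 41.4
```

>>> step_arm(
  increments=[
    [[0,0,-0.2],[0,0,0],45],
    [[0,0,-0.2],[0,0,0],60],
    [[0,0,-0.2],[0,0,0],60],
    [[0,0,-3],[0,0,0],60],
    [[0,0,-8],[0,0,0],60],
    [[0,0,-12],[0,0,0],70],
  ],
)

```text
time_s: 6.25
eef_pos: [622.2, -2.1, 149.5]
ee_rot: [0.0, 0.738, 0.675, 0.0]
force: [0.1, -0.5, -0.3]
grip_width: 0.703
grip_force: 0.0
```

```bash
python3 - <<'E'
from h import *
from rig import ctrl
s=ctrl.sense(); go(s,451.5,204,140,22.5)
E
```

```text
shift [ 19.   -18.84   0.93] turn_z -27.6 tilt fix [0.05 0.   0.  ] cur a -5.1 j6 -0.1 pos [622.2  -2.1 149.5] t 6.25
```

>>> step_arm(
  increments=[
    [[5,-5,0],[0,0,-10],75],
    [[19,-18.8,0],[0,0,-20],75],
    [[19,-18.8,0],[0,0,-27.6],75],
    [[19,-18.8,0],[0,0,-27.6],75],
    [[19,-18.8,0],[0,0,-27.6],75],
    [[19,-18.8,0],[0,0,-27.6],75],
  ],
)

```text
time_s: 7.0
eef_pos: [451.8, 204.3, 148.0]
ee_rot: [0.0, 0.555, 0.832, 0.0]
force: [0.5, -0.3, -0.4]
grip_width: 0.749
grip_force: 0.0
```

```bash
python3 - <<'E'
from h import *
from rig import ctrl
c=ctrl.capture("wrist"); s=ctrl.sense(); np.save("w3.npy",c,allow_pickle=True)
cv2.imwrite("pics/w3.png",c["img"][:,:,::-1]); 
print(proj(c,[[451.5,204,8]]))
c2=ctrl.capture("scene"); t=topdown(c2,550,730,-150,240,12,0.5)
cv2.imwrite("pics/w3b.png",np.vstack([c["img"],cv2.resize(c2["img"][270:350,230:450],None,fx=2.9,fy=1.5)[:,:638]][0:1])[:,:,::-1])
go(s,451.5,204,4,22.5)
E
```

```text
[[317.92280591 233.17053274]]
shift [ 0.08 -0.08 14.39] turn_z -0.0 tilt fix [0.03 0.02 0.  ] cur a 22.5 j6 -0.21 pos [452.5 203.6 147.9] t 7.05
```

View pics/w3.png

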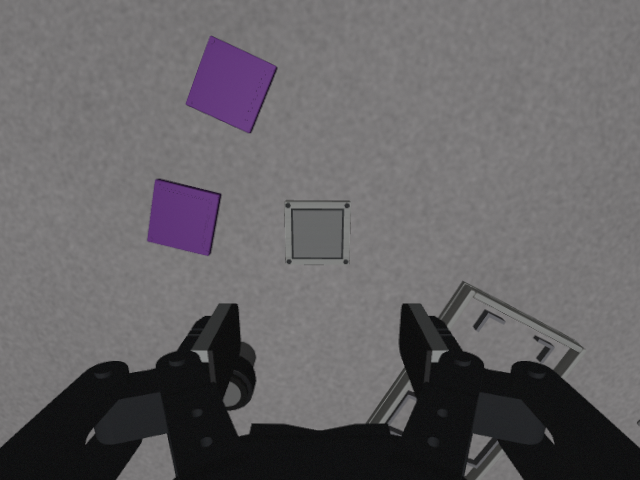

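The filter sits at (317,234), where predicted, and is square to the fingers.

>>> step_arm(
  increments=[
    [[0,0,5],[0,0,0],68],
    [[0,0,10],[0,0,0],68],
    [[0,0,13],[0,0,0],68],
    [[0,0,14.2],[0,0,0],68],
    [[0,0,14.7],[0,0,0],68],
    [[0,0,14.8],[0,0,0],68],
    [[0,0,14.8],[0,0,0],68],
  ],
)

```text
time_s: 7.98
eef_pos: [452.4, 204.0, 0.6]
ee_rot: [0.001, 0.556, 0.831, 0.001]
force: [0.7, 0.2, -0.9]
grip_width: 0.675
grip_force: 0.0
```

>>> step_arm(
  increments=[
    [[0,0,0.1],[0,0,0],68],
    [[0,0,0.1],[0,0,0],68],
  ],
)

```text
time_s: 8.22
eef_pos: [451.9, 204.0, -1.0]
ee_rot: [0.0, 0.556, 0.831, 0.0]
force: [0.1, -0.3, 0.3]
grip_width: 0.679
grip_force: 0.0
```

No contact yet, so the tips are clear of the bench. Closing gently.

>>> step_arm(
  increments=[
    [[0,0,0],[0,0,0],55],
    [[0,0,0],[0,0,0],50],
    [[0,0,0],[0,0,0],50],
    [[0,0,0],[0,0,0],50],
  ],
  squeeze=30,
)

```text
time_s: 8.72
eef_pos: [451.9, 204.0, -0.8]
ee_rot: [0.0, 0.556, 0.831, 0.0]
force: [-2.8, -0.7, 5.6]
grip_width: 0.572
grip_force: 31.2
```

>>> step_arm(
  increments=[
    [[0,0,-1],[0,0,0],50],
    [[0,0,-3],[0,0,0],50],
    [[0,0,-3],[0,0,0],50],
  ],
)

```text
time_s: 9.1
eef_pos: [452.6, 204.1, 30.0]
ee_rot: [0.001, 0.556, 0.831, 0.001]
force: [-0.6, 0.2, -0.7]
grip_width: 0.573
grip_force: 31.5
```

```bash
python3 - <<'E'
from h import *
from rig import ctrl
s=ctrl.sense(); go(s,636.1,158.9,100,-5)
E
```

```text
shift [-11.2   15.24  -6.95] turn_z 27.5 tilt fix [0.16 0.03 0.  ] cur a 22.5 j6 -0.21 pos [452.6 204.1  30. ] t 9.1
```

>>> step_arm(
  increments=[
    [[0,0,-4],[0,0,0],50],
    [[-3,4,-7],[0,0,9],50],
    [[-6,8,-7],[0,0,18],50],
    [[-9,12,-7],[0,0,27.5],50],
    [[-11.2,15.2,-7],[0,0,27.5],50],
    [[-11.2,15.2,-7],[0,0,27.5],50],
  ],
)

```text
time_s: 9.85
eef_pos: [636.4, 157.5, 97.1]
ee_rot: [-0.0, 0.738, 0.675, -0.0]
force: [-0.8, 0.4, -0.3]
grip_width: 0.575
grip_force: 31.8
```

```bash
python3 - <<'E'
from h import *
from rig import ctrl
c=ctrl.capture("wrist"); s=ctrl.sense(); np.save("w4.npy",c,allow_pickle=True)
cv2.imwrite("pics/w4.png",c["img"][:,:,::-1]); 
go(s,636.1,158.9,12,-5)
E
```

```text
shift [0.08 0.12 8.52] turn_z -0.1 tilt fix [-0.11  0.01  0.  ] cur a -5.1 j6 0.15 pos [635.  158.2  97.2] t 9.9
```

View pics/w4.png

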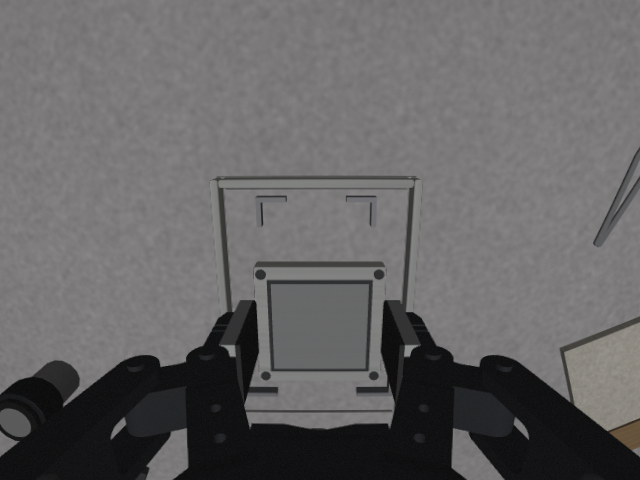

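The filter is held level over its nest. The nest's far lip corners are at (257,196) and (376,196), and the near lips are at row 391.

```bash
python3 - <<'E'
from h import *
from rig import ctrl
c=np.load("w4.npy",allow_pickle=True).item(); s=ctrl.sense()
p=plane(c,[(257,196),(376,196)],16); y=np.array([.087,.996,0])
print(p.round(1).tolist(),p.mean(0)-36*y, np.linalg.norm(p[1]-p[0]))
print(plane(c,[(248,391),(387,391)],16).round(1))
z=s["eef_pos"][2]+8.8
f=plane(c,[(260,274),(379,274),(265,376),(374,376)],z); print(f.round(1).tolist(),f.mean(0).round(1))
E
```

```text
[[603.9, 198.4, 16.0], [673.7, 192.1, 16.0]] [635.66391861 159.41481922  16.        ] 70.12363088499464
[[578.7  63.9  16. ]
 [675.4  55.4  16. ]]
[[617.1, 181.8, 106.0], [661.4, 177.8, 106.0], [613.1, 137.4, 106.0], [657.5, 133.5, 106.0]] [637.3 157.6 106. ]
```

>>> step_arm(
  increments=[
    [[0.15,0,3],[0,0,0],50],
    [[0.15,0,6],[0,0,0],50],
    [[0.15,0,7.8],[0,0,0],50],
    [[0.15,0,8.3],[0,0,0],50],
    [[0.15,0,8.6],[0,0,0],50],
    [[0.15,0,8.6],[0,0,0],50],
  ],
)

```text
time_s: 10.65
eef_pos: [635.5, 160.2, 13.5]
ee_rot: [0.0, 0.737, 0.676, 0.0]
force: [0.2, -0.3, -0.9]
grip_width: 0.574
grip_force: 31.8
```

>>> step_arm(
  increments=[
    [[0,0,0.1],[0,0,0],50],
    [[0,0,0.2],[0,0,0],50],
    [[0,0,0.2],[0,0,0],50],
  ],
)

```text
time_s: 11.02
eef_pos: [635.2, 160.1, 10.8]
ee_rot: [0.0, 0.737, 0.676, -0.0]
force: [0.3, -0.3, -0.1]
grip_width: 0.571
grip_force: 31.8
```

>>> step_arm(
  increments=[
    [[0,0,0.1],[0,0,0],50],
    [[0,0,0.2],[0,0,0],50],
    [[0,0,0.2],[0,0,0],50],
  ],
)

```text
time_s: 11.4
eef_pos: [635.1, 160.1, 8.6]
ee_rot: [-0.0, 0.737, 0.675, -0.0]
force: [0.6, -0.3, -0.5]
grip_width: 0.57
grip_force: 31.8
```

>>> step_arm(
  increments=[
    [[0,0,0.1],[0,0,0],50],
    [[0,0,0.1],[0,0,0],50],
  ],
)

```text
time_s: 11.65
eef_pos: [635.3, 160.1, 8.3]
ee_rot: [0.0, 0.737, 0.676, 0.0]
force: [-2.8, -0.1, 4.3]
grip_width: 0.576
grip_force: 32.3
```

>>> step_arm(
  increments=[
    [[0,0,-0.1],[0,0,0],62],
    [[0,0,-0.1],[0,0,0],70],
    [[0,0,-0.1],[0,0,0],70],
    [[0,0,-2],[0,0,0],70],
    [[0,0,-6],[0,0,0],70],
    [[0,0,-11],[0,0,0],60],
  ],
)

```text
time_s: 12.4
eef_pos: [634.9, 160.0, 119.8]
ee_rot: [-0.0, 0.737, 0.675, -0.0]
force: [-0.1, 0.1, 0.1]
grip_width: 0.596
grip_force: 0.0
```

```bash
python3 - <<'E'
from h import *
from rig import ctrl
c=np.load("w2.npy",allow_pickle=True).item()
img=c["img"][265:370,110:180]; m=np.uint8(cv2.cvtColor(img,cv2.COLOR_RGB2GRAY)<75)
k,l,st,ce=cv2.connectedComponentsWithStats(m); i=1+st[1:,4].argmax()
ys,xs=np.where(l==i); hull=cv2.convexHull(np.c_[xs,ys].astype(np.int32))[:,0]+[110,265]
p=plane(c,hull,8)[:,:2].astype(np.float32); (cx,cy),(w,h),a=cv2.minAreaRect(p); print(cx,cy,w,h,a)
pts=plane(c,np.c_[xs+110,ys+265],8)[:,:2]; u,sv,v=np.linalg.svd(pts-pts.mean(0),full_matrices=False); print("axis",np.degrees(np.arctan2(v[0,1],v[0,0])),pts.mean(0))
ax=v[0]; print(np.ptp(pts@ax),(pts@ax).min()/2+(pts@ax).max()/2)
s=ctrl.sense(); go(s,cx,cy,150,np.degrees(np.arctan2(v[0,1],v[0,0]))+90)
E
```

```text
453.4588317871094 -50.58168411254883 88.74803924560547 26.840927124023438 59.63095474243164
axis -118.59133624812316 [452.07978437 -51.10232168]
88.3293276827822 -172.60416645487174
shift [-22.57 -16.24  -3.02] turn_z 23.6 tilt fix [-0.02  0.    0.  ] cur a -5.0 j6 0.16 pos [634.9 160.  119.8] t 12.4
```

>>> step_arm(
  increments=[
    [[-6,-4,-3],[0,0,10],50],
    [[-22.6,-16.2,-3],[0,0,20],50],
    [[-22.6,-16.2,-3],[0,0,24],50],
    [[-22.6,-16.2,-3],[0,0,24],50],
    [[-22.6,-16.2,-3],[0,0,24],50],
    [[-22.6,-16.2,-3],[0,0,24],50],
  ],
)

```text
time_s: 13.15
eef_pos: [453.5, -52.2, 149.3]
ee_rot: [0.001, 0.862, 0.506, 0.001]
force: [0.2, 0.7, -0.1]
grip_width: 0.503
grip_force: 0.0
```

>>> step_arm(
  increments=[
    [[0,0,0],[0,0,0],50],
  ],
)

```text
time_s: 13.28
eef_pos: [454.7, -50.7, 148.6]
ee_rot: [0.001, 0.862, 0.507, 0.001]
force: [0.4, 0.1, -0.3]
grip_width: 0.501
grip_force: 0.0
```

```bash
python3 - <<'E'
from h import *
from rig import ctrl
c=ctrl.capture("wrist"); s=ctrl.sense(); np.save("w5.npy",c,allow_pickle=True)
cv2.imwrite("pics/w5.png",c["img"][:,:,::-1]); 
go(s,453.4,-50.6,0,-29.2); print(proj(c,[453.4,-50.6,8]))
E
```

```text
shift [-0.09 -0.12 14.83] turn_z 0.2 tilt fix [ 0.06 -0.02 -0.  ] cur a -29.0 j6 0.14 pos [454.7 -50.4 148.3] t 13.32
[[316.50257431 234.49658563]]
```

View pics/w5.png

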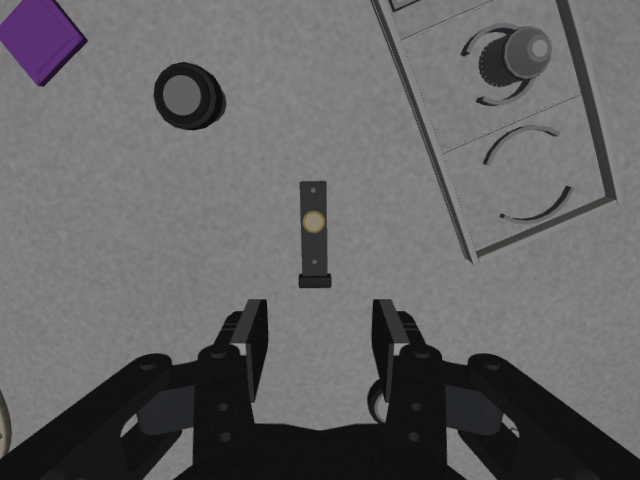

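The slider is centred at (314,234), aligned with the fingers, and the objective stands in its cup at (520,55). The polariser nest's arcs are at (520,145) and (535,205).

>>> step_arm(
  increments=[
    [[-0.1,-0.1,5],[0,0,0],50],
    [[-0.1,-0.1,10],[0,0,0],50],
    [[-0.1,-0.1,13],[0,0,0],50],
    [[-0.1,-0.1,14.2],[0,0,0],50],
    [[-0.1,-0.1,14.5],[0,0,0],45],
    [[-0.1,-0.1,14.5],[0,0,0],40],
    [[-0.1,-0.1,14.5],[0,0,0],40],
  ],
)

```text
time_s: 14.2
eef_pos: [453.3, -51.4, 3.7]
ee_rot: [0.001, 0.862, 0.507, 0.001]
force: [0.3, -0.2, -0.3]
grip_width: 0.4
grip_force: 0.0
```

>>> step_arm(
  increments=[
    [[0,0,0],[0,0,0],30],
    [[0,0,0],[0,0,0],18],
    [[0,0,0],[0,0,0],15],
    [[0,0,0],[0,0,0],15],
  ],
)

```text
time_s: 14.7
eef_pos: [452.9, -51.3, 3.3]
ee_rot: [0.0, 0.862, 0.507, 0.0]
force: [-1.6, 0.9, 4.9]
grip_width: 0.22
grip_force: 29.3
```

>>> step_arm(
  increments=[
    [[0,0,-1],[0,0,0],15],
    [[0,0,-5],[0,0,0],15],
    [[0,0,-9],[0,0,0],15],
    [[0,0,-9],[0,0,0],15],
  ],
)

```text
time_s: 15.2
eef_pos: [454.1, -51.7, 95.6]
ee_rot: [0.002, 0.862, 0.507, 0.002]
force: [0.2, 0.9, -1.5]
grip_width: 0.22
grip_force: 29.6
```

```bash
python3 - <<'E'
from h import *
from rig import ctrl
s=ctrl.sense(); print(s["force"],s["grip_width"]); go(s,628.9,77.4,95,-95)
E
```

```text
[ 0.16498     0.9303386  -1.54355533] 0.22006813203459882
shift [19.77  9.02  0.14] turn_z 66.0 tilt fix [ 0.34 -0.05  0.  ] cur a -29.0 j6 0.14 pos [454.1 -51.7  95.6] t 15.2
```

>>> step_arm(
  increments=[
    [[2,1,0],[0,0,10],15],
    [[6,3,0],[0,0,20],15],
    [[11,5,0],[0,0,30],15],
    [[16,7,0],[0,0,40],15],
    [[19.8,9,0],[0,0,50],15],
    [[19.8,9,0],[0,0,60],15],
    [[19.8,9,0],[0,0,66],15],
    [[19.8,9,0],[0,0,66],15],
  ],
)

```text
time_s: 16.2
eef_pos: [627.0, 78.2, 91.9]
ee_rot: [-0.0, 0.999, -0.043, -0.001]
force: [0.5, 0.7, -0.4]
grip_width: 0.215
grip_force: 29.6
```

```bash
python3 - <<'E'
from h import *
from rig import ctrl
c=ctrl.capture("wrist"); s=ctrl.sense(); np.save("w6.npy",c,allow_pickle=True)
cv2.imwrite("pics/w6.png",c["img"][:,:,::-1]); 
go(s,628.9,77.4,16,-95)
E
```

```text
shift [0.2  0.06 7.61] turn_z 0.1 tilt fix [ 0.    0.07 -0.  ] cur a -94.9 j6 1.6 pos [627.1  78.2  92.1] t 16.25
```

View pics/w6.png

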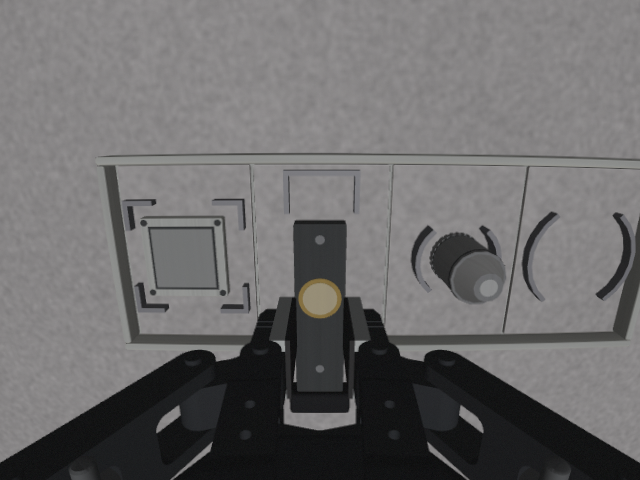

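The slider is held straight, axis along column 320 from row 220 to 412. The slider nest's far lip corners are at (284,170) and (360,170). The filter lies inside its lips around (182,257), and the objective stands in its cup.

```bash
python3 - <<'E'
from h import *
from rig import ctrl
c=np.load("w6.npy",allow_pickle=True).item(); s=ctrl.sense()
p=plane(c,[(284,170),(360,170)],16); x=np.array([.996,-.087,0])
print(p.round(1).tolist(),"nest via near end",p.mean(0)+53*x,p.mean(0)-53*x, np.linalg.norm(p[1]-p[0]))
z=s["eef_pos"][2]+5
f=plane(c,[(295,220),(346,220),(297,391),(343,391)],z); print(f.round(1).tolist()); d=(f[2]+f[3]-f[0]-f[1])/2; print(np.degrees(np.arctan2(d[1],d[0])),np.linalg.norm(d))
st=plane(c,(320,412),z)[0]; e=(f[0]+f[1])/2; print("slider ctr",(st+e)/2)
q=plane(c,[(552,212),(524,262),(535,301),(616,213),(633,252),(600,298)],16); print(q.round(1).tolist())
# circle fit
A=np.c_[2*q[:,:2],np.ones(len(q))]; r=np.linalg.lstsq(A,(q[:,:2]**2).sum(1),rcond=None)[0]; print("pol nest",r[:2],np.sqrt(r[2]+r[0]**2+r[1]**2))
E
```

```text
[[682.8, 93.3, 16.0], [679.1, 50.6, 16.0]] nest via near end [733.73742726  67.33696429  16.        ] [628.16142726  76.55896429  16.        ] 42.91285426726877
[[670.8, 83.3, 97.1], [669.2, 64.7, 97.1], [596.7, 90.3, 97.1], [595.0, 70.8, 97.1]]
174.92968477698452 74.45718587949162
slider ctr [627.45643282  77.73934788  97.09471163]
[[645.6, -63.2, 16.0], [615.4, -47.7, 16.0], [588.1, -57.1, 16.0], [641.9, -105.1, 16.0], [615.4, -120.7, 16.0], [585.6, -102.0, 16.0]]
pol nest [614.7227819  -83.02485956] 36.13735969185489
```

>>> step_arm(
  increments=[
    [[0.1,0.05,3],[0,0,0],15],
    [[0.1,0.05,5.8],[0,0,0],15],
    [[0.1,0.05,7.2],[0,0,0],15],
    [[0.1,0.05,7.6],[0,0,0],15],
    [[0.1,0.05,7.8],[0,0,0],15],
    [[0.1,0.05,7.8],[0,0,0],15],
  ],
)

```text
time_s: 17.0
eef_pos: [628.8, 77.7, 15.5]
ee_rot: [0.0, 0.999, -0.044, 0.001]
force: [-0.3, 0.6, -0.1]
grip_width: 0.218
grip_force: 29.6
```

>>> step_arm(
  increments=[
    [[0,0,0.1],[0,0,0],15],
    [[0,0,0.1],[0,0,0],15],
  ],
)

```text
time_s: 17.25
eef_pos: [628.5, 77.6, 14.0]
ee_rot: [0.0, 0.999, -0.044, 0.0]
force: [-0.8, -0.2, -0.3]
grip_width: 0.222
grip_force: 29.6
```

>>> step_arm(
  increments=[
    [[0,0,0.1],[0,0,0],15],
    [[0,0,0.1],[0,0,0],15],
  ],
)

```text
time_s: 17.5
eef_pos: [628.3, 77.7, 12.7]
ee_rot: [0.0, 0.999, -0.044, -0.0]
force: [0.3, 0.8, -0.6]
grip_width: 0.215
grip_force: 29.6
```

>>> step_arm(
  increments=[
    [[0,0,0.1],[0,0,0],15],
    [[0,0,0.1],[0,0,0],15],
  ],
)

```text
time_s: 17.75
eef_pos: [628.5, 77.7, 12.4]
ee_rot: [0.0, 0.999, -0.044, 0.0]
force: [-2.3, -0.4, 5.0]
grip_width: 0.22
grip_force: 30.2
```

>>> step_arm(
  increments=[
    [[0,0,0],[0,0,0],32],
    [[0,0,0],[0,0,0],38],
    [[0,0,0],[0,0,0],38],
    [[0,0,-2],[0,0,0],38],
    [[0,0,-7],[0,0,0],38],
    [[0,0,-12],[0,0,0],50],
  ],
)

```text
time_s: 18.5
eef_pos: [628.4, 77.7, 134.7]
ee_rot: [-0.0, 0.999, -0.044, 0.001]
force: [0.6, -0.4, 0.5]
grip_width: 0.5
grip_force: 0.0
```

```bash
python3 - <<'E'
from h import *
from rig import ctrl
s=ctrl.sense(); go(s,440,-218,150,-5)
E
```

```text
shift [-16.18  31.1   -1.55] turn_z 90.0 tilt fix [-0.   -0.06  0.  ] cur a -95.0 j6 1.6 pos [628.4  77.7 134.7] t 18.5
```

>>> step_arm(
  increments=[
    [[-3,5,-1.5],[0,0,-10],80],
    [[-16.2,31,-1.5],[0,0,-20],80],
    [[-16.2,31,-1.5],[0,0,-30],80],
    [[-16.2,31,-1.5],[0,0,-40],80],
    [[-16.2,31,-1.5],[0,0,-50],80],
    [[-16.2,31,-1.5],[0,0,-60],80],
    [[-16.2,31,-1.5],[0,0,-70],80],
    [[-16.2,31,-1.5],[0,0,-80],80],
  ],
)

```text
time_s: 19.5
eef_pos: [439.6, -218.0, 148.3]
ee_rot: [0.001, 0.795, 0.606, 0.0]
force: [-0.1, 0.0, 0.9]
grip_width: 0.799
grip_force: 0.0
```

>>> step_arm(
  increments=[
    [[0,0,0],[0,0,-10],80],
    [[0,0,0],[0,0,-10],80],
  ],
)

```text
time_s: 19.75
eef_pos: [440.1, -217.2, 147.9]
ee_rot: [0.001, 0.741, 0.671, 0.0]
force: [0.2, 0.2, -0.3]
grip_width: 0.803
grip_force: 0.0
```

```bash
python3 - <<'E'
from h import *
from rig import ctrl
c=ctrl.capture("wrist"); s=ctrl.sense(); np.save("w7.npy",c,allow_pickle=True)
cv2.imwrite("pics/w7.png",c["img"][:,:,::-1]); 
go(s,440,-218,4,-5); print(proj(c,[440,-218,14]))
E
```

```text
shift [-0.08 -0.02 14.37] turn_z -0.8 tilt fix [0.07 0.05 0.  ] cur a -5.8 j6 -0.6 pos [ 440.1 -217.1  147.7] t 19.8
[[318.00081778 236.38661781]]
```

View pics/w7.png

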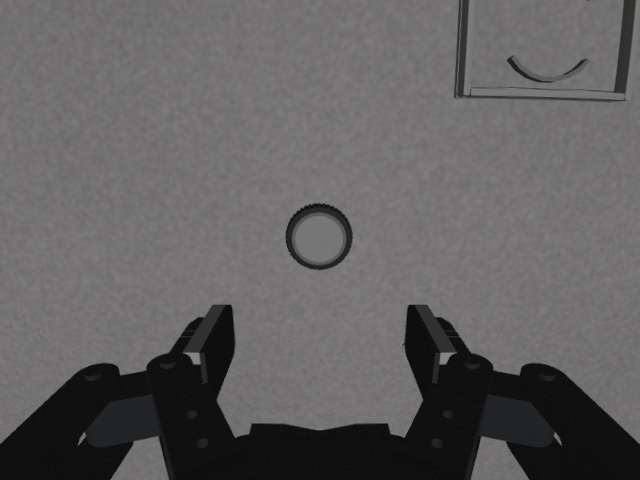

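The polariser is at (319,238), within 1 mm of the prediction.

>>> step_arm(
  increments=[
    [[0,0,5],[0,0,0],75],
    [[0,0,10],[0,0,0],72],
    [[0,0,13],[0,0,0],72],
    [[0,0,14.3],[0,0,0],72],
    [[0,0,14.7],[0,0,0],72],
    [[0,0,14.7],[0,0,0],70],
    [[0,0,14.7],[0,0,0],68],
  ],
)

```text
time_s: 20.68
eef_pos: [440.4, -217.4, 0.7]
ee_rot: [0.001, 0.741, 0.671, 0.0]
force: [0.4, 0.5, -0.1]
grip_width: 0.679
grip_force: 0.0
```

>>> step_arm(
  increments=[
    [[0,0,0],[0,0,0],60],
    [[0,0,0],[0,0,0],52],
    [[0,0,0],[0,0,0],50],
    [[0,0,0],[0,0,0],50],
  ],
)

```text
time_s: 21.18
eef_pos: [440.2, -217.2, 0.6]
ee_rot: [0.0, 0.741, 0.672, 0.0]
force: [-0.7, 0.7, 6.4]
grip_width: 0.569
grip_force: 29.9
```

>>> step_arm(
  increments=[
    [[0,0,-1],[0,0,0],50],
    [[0,0,-4],[0,0,0],50],
    [[0,0,-9],[0,0,0],50],
    [[0,0,-9],[0,0,0],50],
  ],
)

```text
time_s: 21.68
eef_pos: [441.4, -218.1, 93.3]
ee_rot: [0.004, 0.741, 0.672, 0.0]
force: [0.1, 0.2, -0.6]
grip_width: 0.568
grip_force: 31.5
```

```bash
python3 - <<'E'
from h import *
from rig import ctrl
s=ctrl.sense(); print(s["force"],s["grip_width"]); go(s,614.8,-85.5,95,-5)
E
```

```text
[ 0.10880373  0.23735906 -0.61825481] 0.5677113004073577
shift [14.9  15.96 -0.13] turn_z -0.6 tilt fix [ 0.34  0.23 -0.  ] cur a -5.6 j6 -0.6 pos [ 441.4 -218.1   93.3] t 21.68
```

>>> step_arm(
  increments=[
    [[2,2,0],[0,0,-0.6],50],
    [[6,6.5,0],[0,0,-0.6],50],
    [[10,11,0],[0,0,-0.6],50],
    [[13.5,14.5,0],[0,0,-0.6],50],
    [[14.9,16,0],[0,0,-0.6],50],
    [[14.9,16,0],[0,0,-0.6],50],
    [[14.9,16,0],[0,0,-0.6],50],
  ],
)

```text
time_s: 22.55
eef_pos: [612.9, -84.9, 89.3]
ee_rot: [-0.001, 0.738, 0.675, -0.0]
force: [0.1, 0.3, -0.7]
grip_width: 0.566
grip_force: 31.5
```

```bash
python3 - <<'E'
from h import *
from rig import ctrl
c=ctrl.capture("wrist"); s=ctrl.sense(); np.save("w8.npy",c,allow_pickle=True)
cv2.imwrite("pics/w8.png",c["img"][:,:,::-1]); 
go(s,614.8,-85.5,12,-5)
E
```

```text
shift [-0.02  0.19  7.75] turn_z -0.1 tilt fix [-0.05 -0.   -0.  ] cur a -5.1 j6 -0.24 pos [612.9 -85.1  89.5] t 22.6
```

View pics/w8.png

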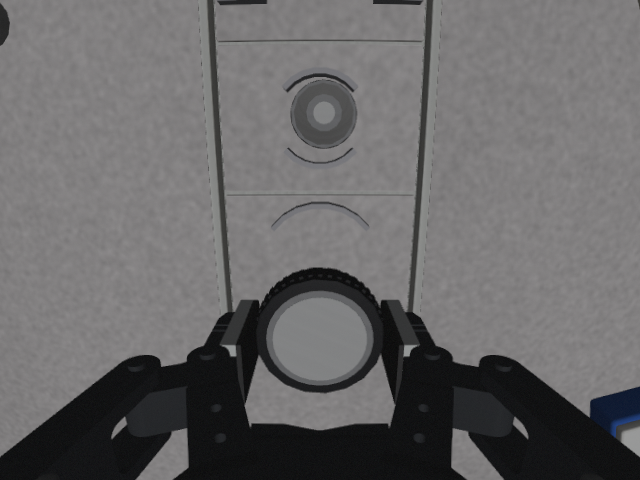

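The polariser is held level at (320,338). Its nest's far arc has its apex at (321,203), ends at (272,227) and (369,227), and the objective is upright in its cup at (323,113).

```bash
python3 - <<'E'
from h import *
c=np.load("w8.npy",allow_pickle=True).item()
a=plane(c,(321,203),16)[0]; e=plane(c,[(272,227),(369,227)],16); print(a, a-36*np.array([.087,.996,0]), e.mean(0).round(1))
print("pol",plane(c,(320,338),103)); print("obj nose",plane(c,(324,113),65))
E
```

```text
[617.64760028 -50.22874725  16.        ] [614.51560028 -86.08474725  16.        ] [616.1 -64.2  16. ]
pol [[613.8565257  -86.65553734 103.        ]]
obj nose [[622.7926891   -4.19518532  65.        ]]
```

>>> step_arm(
  increments=[
    [[0,0.1,3],[0,0,0],50],
    [[0,0.1,5.8],[0,0,0],50],
    [[0,0.1,7.2],[0,0,0],50],
    [[0,0.1,7.6],[0,0,0],50],
    [[0,0.1,7.8],[0,0,0],50],
    [[0,0.1,7.8],[0,0,0],50],
  ],
)

```text
time_s: 23.35
eef_pos: [615.1, -84.6, 12.5]
ee_rot: [0.001, 0.737, 0.675, 0.0]
force: [-0.9, -0.9, -0.9]
grip_width: 0.566
grip_force: 31.5
```

>>> step_arm(
  increments=[
    [[0,0,0.1],[0,0,0],50],
    [[0,0,0.1],[0,0,0],50],
  ],
)

```text
time_s: 23.6
eef_pos: [614.8, -84.5, 11.0]
ee_rot: [0.0, 0.737, 0.675, 0.0]
force: [-0.3, -0.4, -0.5]
grip_width: 0.568
grip_force: 31.5
```

>>> step_arm(
  increments=[
    [[0,0,0.1],[0,0,0],50],
    [[0,0,0.1],[0,0,0],50],
  ],
)

```text
time_s: 23.85
eef_pos: [614.7, -84.5, 9.7]
ee_rot: [-0.0, 0.737, 0.675, -0.0]
force: [-0.2, 0.0, -0.2]
grip_width: 0.567
grip_force: 31.6
```

>>> step_arm(
  increments=[
    [[0,0,0.1],[0,0,0],50],
    [[0,0,0.1],[0,0,0],50],
  ],
)

```text
time_s: 24.1
eef_pos: [614.8, -84.5, 9.6]
ee_rot: [0.0, 0.737, 0.675, -0.0]
force: [-4.3, 0.8, 6.7]
grip_width: 0.568
grip_force: 32.2
```

Contact. Releasing, lifting clear and looking again.

>>> step_arm(
  increments=[
    [[0,0,-0.1],[0,0,0],62],
    [[0,0,-0.1],[0,0,0],70],
    [[0,0,-0.1],[0,0,0],70],
    [[0,0,-2],[0,0,0],70],
    [[0,0,-7],[0,0,0],70],
    [[0,0,-12],[0,0,0],70],
    [[0,0,-17],[0,0,0],70],
  ],
)

```text
time_s: 24.98
eef_pos: [614.6, -84.5, 182.0]
ee_rot: [0.001, 0.737, 0.675, 0.0]
force: [-0.2, 0.5, -0.4]
grip_width: 0.699
grip_force: 0.0
```

>>> step_arm(
  increments=[
    [[-10,-12,-5],[0,0,0],70],
    [[-10,-12,-5],[0,0,0],70],
    [[-10,-12,-5],[0,0,0],70],
    [[-10,-12,-5],[0,0,0],70],
    [[-10,-12,-5],[0,0,0],70],
  ],
)

```text
time_s: 25.6
eef_pos: [486.8, -173.3, 229.4]
ee_rot: [0.0, 0.737, 0.675, 0.0]
force: [0.6, -0.5, 0.8]
grip_width: 0.701
grip_force: 0.0
```

```bash
python3 - <<'E'
from h import *
from rig import ctrl
c=ctrl.capture("scene"); t=topdown(c,380,730,-220,260,16,0.62)
cv2.imwrite("pics/end.png",t[:,:,::-1]); print(t.shape,ctrl.sense()["eef_pos"])
E
```

```text
(565, 775, 3) [ 486.88028456 -173.11030117  228.95041981]
```

View pics/end.png

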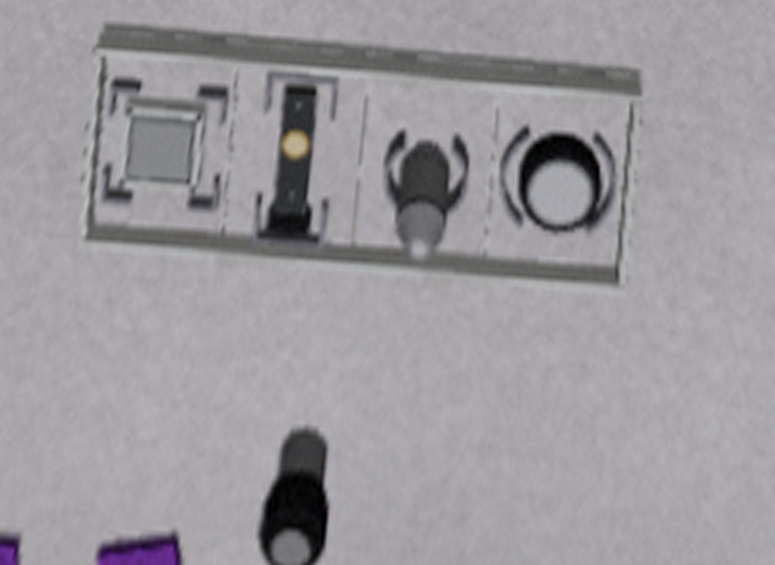

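All four parts lie within their lips: filter (160,150), slider (293,155), objective (422,185) and polariser (560,185). The eyepiece is unmoved at (300,500).

```bash
python3 -c "
from rig import ctrl
print(ctrl.finish_job())"
```

```text
the job is handed in; nothing more can be done
None
```

I set all four accessories down in their own nests, left the eyepiece and micrometer untouched, and handed the job in at about 26 s; the hand-in returned no verdict.

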